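Refill the flow rack with the spare parts in reversed order

ROBOT

A 6-joint arm with a two-finger parallel gripper is mounted at the origin on the work surface. World frame = base frame: x ahead of the robot, y to its left, z up, the work surface at z = 0. Lengths are in m, angles in rad, forces in N, time in s.
With the tool pointing down it reaches from about 0.225 to 0.875 m from the base axis. Payload 3.4 kg.
Tool frame: the origin (TCP) lies midway between the tips of the shut fingers; the grasp point (between the pads) lies 19 mm behind it (manip.grasp_offset is the distance from the TCP to the grasp point, in m); x points along the fingers, y is the direction in which the jaws open and shut, and the axes are right-handed (so a half turn about x gives the same grasp; the last joint's range is limited). The gripper opens to 85 mm and grips with 20 to 120 N. Pads are 22 mm wide; open, the fingers measure 114 mm over their backs; the gripper's body (76 mm by 85 mm) begins 54 mm behind the grasp point. The pads swing forward as they close: fully open they stand 13 mm farther back than shut.
Start: joints at [1.224, 0.276, 1.505, -0, 1.361, -0.121], TCP at [0.129, 0.56, 0.231] pointing down, gripper open.
Joint ranges: [-2.89, 2.89], [-0.75, 2.08], [0.22, 2.7], [-1.18, 4.32], [0.11, 2.71], [-2.7, 2.7]. Speed limits (rad/s): [2.57, 2.57, 3.14, 3.14, 3.14, 3.14].

INTERFACE

Orientations are given as a unit quaternion [w, x, y, z].
In Python, from rig import manip gives the robot as it stands.
- The arm moves only by the shell command python3 -m creep 'ROWS' [OPENING] [FORCE]. ROWS is a JSON object of lists of equal length, an entry for each row: "delta_pos": the shift along the tool's x, y, z in cm, a list of three; "dr": the turn, a rotation vector about the tool's x, y, z in rad, a list of three. In form: {"delta_pos": [[dx, dy, dz], ...], "dr": [[rx, ry, rz], ...]}. A call has 1 to 10 rows; each row is the pose to reach, as a shift and turn from the pose commanded when the call began, along the tool's axes at that moment; what a row does not reach only later rows make up. A row lasts 1/10 s, in which the tool goes at most 50 mm and 8.59 degrees, less where a joint would pass 70% of its speed; a pose out of reach is approached as far as the arm can. A call with a gripper value outside its range is refused whole. OPENING is the opening, from -1 (shut) to 1 (fully open), set as the call begins (- or left out, the last holds). The fingers move at their own pace and stop on an object; FORCE is the grip in N (left out, the last holds). Time passes only in rows, so rows that repeat a pose let the fingers close. It gives the time, the measured TCP pose, the force and the opening at its end, in the units of the state.
- manip.get_state(): the state, without advancing time (a new reading comes with each control period).
- manip.get_image(name): name is "scene" or "top" or "wrist"; returns a dict with "pixels" (384x512x3 uint8, blue, green, red), "depth" (384x512 float32, m along the optical axis (not along the pixel's ray), 0 where there is no reading), "intrinsics" (3x3 intrinsics, pixels), "k1" (the pictures are not rectified: a ray, as slopes to the right and down, at radius r is drawn at 1 + k1 r^2 times it, then the intrinsics apply), "rvec" (rotation vector, rad) and "tvec" (3), from world to camera coordinates, as OpenCV has them. Camera axes: x right, y down, z forward; pixel columns grow to the right and rows downward; lengths in m; the calibration is good to about 2 mm. A picture is of the moment at which its call begins.
- manip.sign_off(): hands the job in, once; it reports no verdict.
The state is a dict: "clock": time; "qpos": joint angles; "qd": joint speeds; "effort": joint torques, N m; "position": TCP position; "ee_rot": TCP orientation; "contact_force": force on the tool from outside, world axes, zero at the start; "moment": the same for the moment, N m; "width": finger opening in m.
Only numpy, scipy, OpenCV 4.12 (cv2) and the standard library are available. Lean on these libraries where they do the work, as an engineer would, in place of code of your own. Each camera call takes 0.05 s, during which the arm holds its last target. There are 200 camera calls.

TASK

Move the four spare parts from the trays of the flat storage rack into the sloping flow rack, one to a lane and in reversed order (it is picked from the other side): seen from the robot, the part at the left end of the row goes into the right-most lane, the next into the lane beside it, and so on. Set each down gently near the high end of its lane, without dropping it, and it will slide down; in the end every part must stand on its own base in its lane, at rest against the stop at the low end.

Things in the scene. Friction and masses are not known exactly. Their poses are not given: they have to be found in the camera images.
- motor: small square motor, 44 x 44 mm, black between two bright end plates, 42 mm high plus a thin round shaft on top (to 58 mm); 0.26 kg; 44 mm wide both ways. Loose. Origin: centre of its underside, z up. Grip it from above across y, pads about 28 mm above the underside
- heat_sink: bright aluminium heat sink, 44 x 44 mm, 40 mm high, upright fins along its x; 0.11 kg; 44 mm wide both ways. Loose. Origin: centre of its underside, z up. Grip it from above across y, pads about 28 mm above the underside
- transformer: small transformer, 49 mm high, 44 x 44 mm foot 4 mm thick, dark iron core 24 mm (x) by 44 mm (y), copper coil through it along x, 44 mm long, 28 mm wide, 12 to 38 mm up; 0.34 kg; 44 mm wide across y. Loose. Origin: centre of its underside, z up. Grip it from above across y, pads about 28 mm above the underside
- bearing_block: grey bearing block, 46 mm high, 44 x 44 mm foot 12 mm thick, above it a rounded housing 34 mm (x) by 30 mm (y) with a bearing in its y faces; 0.22 kg; the housing is 30 mm wide across y. Loose. Origin: centre of its underside, z up. Grip it from above across y, pads about 28 mm above the underside
- tray_1: one of four like grey trays in a row along the y of the flat storage rack, 85 mm apart, each with one part at the start; fixed; 72 x 76 mm, floor 3 mm, rim 8 mm high. Its number says nothing of its place. Origin: centre of its underside, 50 mm above the bench; z up. Beyond it (+x) lie bystanders up to 24 mm high; posts 35 mm high at the row's ends
- tray_2: one of four like grey trays in a row along the y of the flat storage rack, 85 mm apart, each with one part at the start; fixed; 72 x 76 mm, floor 3 mm, rim 8 mm high. Its number says nothing of its place. Origin: centre of its underside, 50 mm above the bench; z up. Beyond it (+x) lie bystanders up to 24 mm high; posts 35 mm high at the row's ends
- tray_3: one of four like grey trays in a row along the y of the flat storage rack, 85 mm apart, each with one part at the start; fixed; 72 x 76 mm, floor 3 mm, rim 8 mm high. Its number says nothing of its place. Origin: centre of its underside, 50 mm above the bench; z up. Beyond it (+x) lie bystanders up to 24 mm high; posts 35 mm high at the row's ends
- tray_4: one of four like grey trays in a row along the y of the flat storage rack, 85 mm apart, each with one part at the start; fixed; 72 x 76 mm, floor 3 mm, rim 8 mm high. Its number says nothing of its place. Origin: centre of its underside, 50 mm above the bench; z up. Beyond it (+x) lie bystanders up to 24 mm high; posts 35 mm high at the row's ends
- flow_rack: fixed rack, 360 mm wide, slippery deck falling 20 deg to +x. Origin on the bench under mid-deck, y left, z up. 4 lanes at y = +-42.5, +-127.5 mm, 65 wide, dividers 12 high. Deck top z = 85 - 0.364 x mm from x = -89 (high end) to a 20 mm high stop, where a part rests at x 59, z 63. A part let go upright at x -45, underside 10 mm over the deck, tilts onto it and slides to the stop in about 1 s
There are look-alikes about, which are no part of the job. Leave any blue or pink look-alike of the transformer alone.

How it is judged:
By the outcome, as a careful person would: the job done as asked, in the order asked, and still so for the second after the job is handed in, with the robot touching nothing.
It also fails if it takes over 115 s, if anything falls off the work surface, if the arm or the gripper's body presses on something with over 40 N, if the wrist force passes 120 N, or if a joint passes its speed limit or range.

## Working session

There is one attempt and no reset: what is moved stays moved. The work goes in short steps, Python scripts to look and compute and a shell command to move; the robot and the scene stay as the last step left them, time stands still between calls to the robot, and variables do not carry over. Pictures are saved under pics/ and viewed, about 12 in all and at most 16, crops included, and the job is handed in when it is done.

```bash
mkdir -p pics; ls; cat > h.py <<'E'
import numpy as np, cv2
from rig import manip
from scipy.spatial.transform import Rotation as R
def grab(n):
    im=manip.get_image(n); return im
def cloud(im):
    K=np.array(im["intrinsics"]);d=im["depth"];h,w=d.shape
    u,v=np.meshgrid(np.arange(w),np.arange(h))
    x=(u-K[0,2])/K[0,0];y=(v-K[1,2])/K[1,1]
    xd,yd=x.copy(),y.copy()
    for _ in range(8):
        r2=x*x+y*y;s=1+im["k1"]*r2;x=xd/s;y=yd/s
    P=np.stack([x*d,y*d,d],-1)
    Rm=cv2.Rodrigues(np.array(im["rvec"],float))[0]
    W=(P-np.array(im["tvec"]).ravel())@Rm
    W[d<=0]=np.nan
    return W
def tcp():
    s=manip.get_state();return s,R.from_quat(np.roll(s["ee_rot"],-1))
E
python3 - <<'E'
from h import *
s,r=tcp();print(s);print(r.as_matrix().round(3))
for n in("scene","top"):
    im=grab(n);cv2.imwrite(f"pics/{n}0.png",im["pixels"]);np.save(f"{n}0.npy",cloud(im))
    print(n,im["intrinsics"],im["k1"],im["rvec"],im["tvec"],(im["depth"]>0).mean())
E
```

```text
pics
{'clock': 0.0, 'qpos': array([ 1.22399031e+00,  2.76624948e-01,  1.50615141e+00, -8.76923183e-06,
        1.36069326e+00, -1.21020148e-01]), 'qd': array([-0.00130919, -0.00019265, -0.0006291 , -0.00036299,  0.00166787,
       -0.00080836]), 'effort': array([ 8.75238002e-04, -4.16775262e+01, -2.45811653e+01, -1.22982567e-05,
        1.09619866e-02,  1.50878486e-05]), 'position': array([0.12856366, 0.55989601, 0.23041535]), 'ee_rot': array([ 0.70245449,  0.07901099,  0.70275622, -0.08030346]), 'contact_force': array([-0.60649631,  0.47699449,  0.02527001]), 'moment': array([-0.01318788,  0.00020597, -0.05103554]), 'width': 0.08503728842129525}
[[-0.001  0.224  0.975]
 [-0.002  0.975 -0.224]
 [-1.    -0.002 -0.   ]]
scene [[391.49462751   0.         257.77900322]
 [  0.         391.49462751 187.05061435]
 [  0.           0.           1.        ]] -0.12086235945260897 [ 1.60340663  2.14966461 -0.7187051 ] [ 0.14572342 -0.28672055  1.23496664] 0.9958445231119791
top [[449.71997899   0.         254.23351017]
 [  0.         449.71997899 204.6534554 ]
 [  0.           0.           1.        ]] 0.060128295314886636 [ 2.14852654 -2.15337137  0.18016951] [-0.01989938  0.41998187  1.36988334] 0.996063232421875
```

View pics/top0.png

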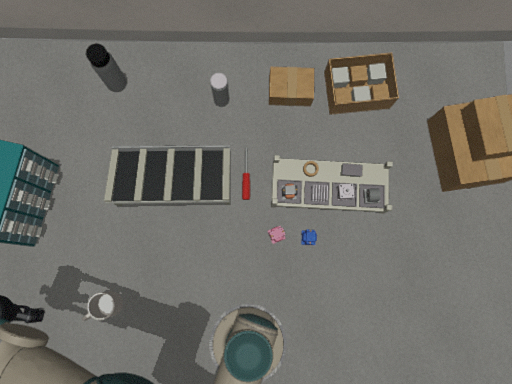

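View pics/scene0.png

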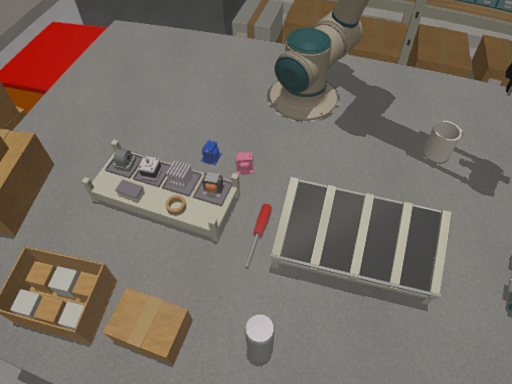

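Top view: the row, left to right, is transformer (290,188), heat sink (319,192), motor (346,190), bearing block (373,195). The flow rack is at (170,175), and there are pink and blue look-alikes at (277,234) and (309,237). Next I measure.

```bash
python3 - <<'E'
from h import *
W=np.load("top0.npy");im=cv2.imread("pics/top0.png")
c=cv2.resize(im[145:250,255:405],None,fx=5,fy=5,interpolation=cv2.INTER_CUBIC);cv2.imwrite("pics/crop0.png",c)
def rect(m,name):
    p=W[m][:,:2];r=cv2.minAreaRect(p.astype(np.float32)*1000);print(name,np.round(r[0],1),np.round(r[1],1),round(r[2],2),m.sum(),'z',np.nanpercentile(W[m][:,2],[2,50,98]).round(3))
z=W[...,2]; v,u=np.mgrid[:384,:512]
for nm,(a,b) in dict(tr=(278,303),hs=(307,331),mo=(334,358),bb=(361,386)).items():
    m=(u>a)&(u<b)&(v>178)&(v<209)
    for t in (.066,.075):
        mm=m&(z>t)
        n,l,st,_=cv2.connectedComponentsWithStats(mm.astype(np.uint8)); k=1+np.argmax(st[1:,4]); rect(l==k,nm+str(t))
hsv=cv2.cvtColor(im,cv2.COLOR_BGR2HSV)
# deck (black) plane per lane
dk=(im.max(2)<45)&(u>105)&(u<230)&(v>145)&(v<206)
n,l,st,ce=cv2.connectedComponentsWithStats(cv2.erode(dk.astype(np.uint8),np.ones((2,2))))
for k in range(1,n):
    if st[k,4]>300: rect(l==k,f"lane{ce[k].round()}")
p=W[dk&(z>.03)];A=np.c_[p[:,:2],np.ones(len(p))];co=np.linalg.lstsq(A,p[:,2],rcond=None)[0];print("plane",co,"res",np.std(A@co-p[:,2]))
m=(u>100)&(u<235)&(v>140)&(v<212)&(z>.035);rect(m,"rack")
m=(u>268)&(u<395)&(v>150)&(v<216)&(z>.03);rect(m,"store")
E
```

```text
tr0.066 [ 456.3 -126.3] [45.  43.8] 4.13 197 z [0.071 0.097 0.105]
tr0.075 [ 456.4 -126.5] [45.1 43.3] 3.53 183 z [0.081 0.098 0.105]
hs0.066 [ 449.5 -217. ] [44.1 44.9] 86.63 202 z [0.067 0.087 0.096]
hs0.075 [ 449.4 -216.6] [27.7 44.6] 86.95 107 z [0.075 0.089 0.097]
mo0.066 [ 453.9 -295.7] [43.1 43.7] 4.19 234 z [0.072 0.094 0.106]
mo0.075 [ 453.7 -295.8] [43.1 43.6] 4.79 224 z [0.078 0.094 0.107]
bb0.066 [ 443.2 -375.4] [39.4 39.2] 5.39 170 z [0.067 0.093 0.103]
bb0.075 [ 443.6 -377. ] [39.4 32.3] 2.99 155 z [0.078 0.094 0.103]
plane [-0.36673774 -0.00466562  0.27098824] res 0.002652365157596525
rack [507.  235.6] [185.  360.7] 0.96 6928 z [0.056 0.089 0.123]
store [ 481.7 -257.3] [360.6 151.3] 86.82 5556 z [0.043 0.051 0.099]
```

View pics/crop0.png

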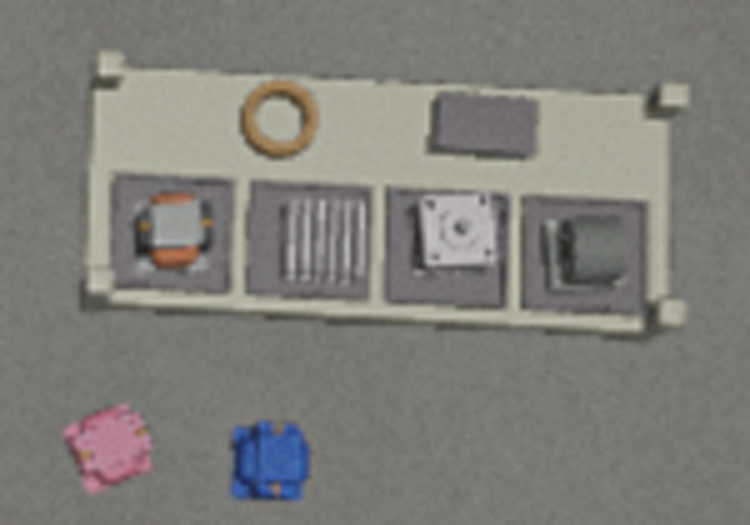

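```bash
cat >> h.py <<'E'
def to(x,y,z,yaw_deg):
    """shift (cm, tool axes) and rotvec (tool axes) from the present pose to tool-down pose with jaw axis at yaw"""
    s,r=tcp(); a=np.radians(yaw_deg);c,n=np.cos(a),np.sin(a)
    T=np.array([[0,-n,c],[0,c,n],[-1,0,0]])
    d=r.inv().apply(np.array([x,y,z])-s["position"])*100
    print("t",round(s["clock"],2),"delta",d.round(2),"dr",(r.inv()*R.from_matrix(T)).as_rotvec().round(3),"w",round(s["width"],4),"F",np.round(s["contact_force"],1))
E
python3 -c "
from h import *
to(.42,-.25,.30,0)"
```

```text
t 0.1 delta [ -6.84 -72.42  46.54] dr [-0.226 -0.     0.002] w 0.0852 F [ 0.  -0.2  0. ]
```

```bash
python3 -m creep '{"delta_pos":[[-2,-2,1],[-5,-6,4],[-7,-10,6.5],[-7,-14,9],[-7,-18,11.5],[-7,-22,14],[-7,-26,16.5],[-7,-30,19],[-7,-34,21.5],[-7,-38,24]],"dr":[[-0.05,0,0],[-0.1,0,0],[-0.15,0,0],[-0.226,0,0],[-0.226,0,0],[-0.226,0,0],[-0.226,0,0],[-0.226,0,0],[-0.226,0,0],[-0.226,0,0]]}' 0.41 30; python3 -c "
from h import *
to(.42,-.25,.30,0)"
```

```text
clock: 1.1
position: [0.2773, 0.1346, 0.3012]
ee_rot: [0.707, -0.0, 0.707, 0.0]
contact_force: [1.9, 0.5, 0.2]
width: 0.0602
t 1.1 delta [  0.13 -38.48  14.22] dr [ 0.001  0.001 -0.   ] w 0.0602 F [1.9 0.5 0.2]
```

```bash
python3 -m creep '{"delta_pos":[[0,-4,1.5],[0,-8.5,3],[0,-13,5],[0,-17.5,6.5],[0,-22,8],[0,-26.5,10],[0,-31,11.5],[0,-35,13],[0,-38,14.2],[0,-38,14.2]],"dr":[[0,0,0],[0,0,0],[0,0,0],[0,0,0],[0,0,0],[0,0,0],[0,0,0],[0,0,0],[0,0,0],[0,0,0]]}'; python3 - <<'E'
from h import *
im=grab("wrist");cv2.imwrite("pics/w1.png",im["pixels"]);np.save("w1.npy",cloud(im));W=np.load("w1.npy")
print(W[192,256],W[30,30],W[30,480],W[350,30],W[350,480])
E
```

```text
clock: 2.1
position: [0.4208, -0.2476, 0.3]
ee_rot: [0.707, 0.001, 0.707, -0.001]
contact_force: [-0.7, 1.7, 0.3]
width: 0.06
[ 0.4651563  -0.25105704  0.04856236] [ 0.26784516 -0.53245856  0.00085208] [0.27026252 0.0276943  0.0003009 ] [ 0.40863531 -0.30477651  0.37657398] [ 0.40876914 -0.19249126  0.37645354]
```

View pics/w1.png

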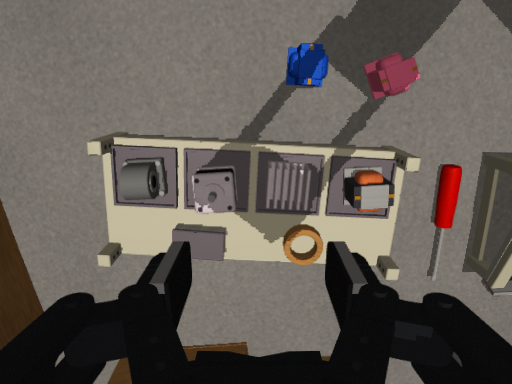

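The wrist view, flipped, shows bearing block (140,178), motor (214,190), heat sink (290,186) and transformer (370,187).

```bash
python3 - <<'E'
from h import *
W=np.load("w1.npy");z=W[...,2];v,u=np.mgrid[:384,:512]
for nm,(a,b) in dict(tr=(335,400),hs=(262,320),mo=(188,245),bb=(115,175)).items():
    m=(u>a)&(u<b)&(v>150)&(v<220)
    for lo,hi in((.055,.062),(.062,.12),(.082,.12),(.0885,.0965)):
        mm=(m&(z>lo)&(z<hi))
        n,l,st,_=cv2.connectedComponentsWithStats(mm.astype(np.uint8),connectivity=8)
        mm=l==1+np.argmax(st[1:,4])
        if mm.sum()<30: continue
        r=cv2.minAreaRect(W[mm][:,:2].astype(np.float32)*1000)
        print(nm,lo,hi,np.round(r[0],1),np.round(r[1],1),round(r[2],1),mm.sum(),W[mm].min(0).round(3),W[mm].max(0).round(3))
E
```

```text
tr 0.055 0.062 [ 435.7 -122.6] [34.8 72.3] 4.1 276 [ 0.416 -0.16   0.055] [ 0.451 -0.088  0.062]
tr 0.062 0.12 [ 454.9 -126.3] [44.5 44.8] 2.6 1647 [ 0.433 -0.149  0.062] [ 0.477 -0.103  0.104]
tr 0.082 0.12 [ 454.9 -126.3] [44.5 44.8] 2.6 1432 [ 0.433 -0.149  0.082] [ 0.477 -0.103  0.104]
tr 0.0885 0.0965 [ 445.4 -132.6] [22.7 48.6] 32.8 273 [ 0.434 -0.149  0.089] [ 0.468 -0.106  0.096]
hs 0.055 0.062 [ 448.5 -217.1] [42.4 44.3] 86.9 358 [ 0.425 -0.237  0.055] [ 0.471 -0.195  0.062]
hs 0.062 0.12 [ 449.4 -204.7] [18.8 44.4] 86.2 769 [ 0.427 -0.215  0.062] [ 0.472 -0.194  0.095]
hs 0.082 0.12 [ 450. -197.] [ 3.4 44.4] 86.5 171 [ 0.428 -0.2    0.082] [ 0.472 -0.194  0.095]
hs 0.0885 0.0965 [ 450. -197.] [ 3.4 44.4] 86.5 138 [ 0.428 -0.2    0.089] [ 0.472 -0.194  0.095]
mo 0.055 0.062 [ 441.4 -286.6] [58.  29.2] 51.1 124 [ 0.43  -0.318  0.055] [ 0.471 -0.273  0.062]
mo 0.062 0.12 [ 453.1 -295.8] [44.9 44.3] 3.4 1852 [ 0.43  -0.319  0.062] [ 0.476 -0.273  0.112]
mo 0.082 0.12 [ 453.1 -295.8] [44.9 44.3] 3.4 1673 [ 0.43  -0.319  0.082] [ 0.476 -0.273  0.112]
mo 0.0885 0.0965 [ 453.1 -295.8] [44.9 44.3] 3.4 1250 [ 0.43  -0.319  0.089] [ 0.476 -0.273  0.096]
bb 0.055 0.062 [ 445.9 -381.5] [72.1 68.8] 86.8 292 [ 0.413 -0.419  0.055] [ 0.481 -0.344  0.06 ]
bb 0.062 0.12 [ 443.1 -378.6] [43.2 43.6] 1.4 1657 [ 0.421 -0.401  0.062] [ 0.464 -0.356  0.103]
bb 0.082 0.12 [ 442.8 -378.5] [36.7 32. ] 1.6 1092 [ 0.424 -0.395  0.082] [ 0.461 -0.362  0.103]
bb 0.0885 0.0965 [ 443.1 -378.3] [35.  31.4] 2.4 340 [ 0.425 -0.394  0.089] [ 0.461 -0.363  0.096]
```

```bash
python3 -c "
from h import *
to(.455,-.1263,.060,2.6)"
```

```text
t 2.15 delta [24.02 11.86  3.54] dr [-0.048 -0.002 -0.002] w 0.0604 F [-0.8  0.1  0. ]
```

```bash
python3 -m creep '{"delta_pos":[[2,3.5,1],[4,7,2],[6,10,3],[9,11.9,3.5],[13,11.9,3.5],[16,11.9,3.5],[16,11.9,3.5]],"dr":[[-0.02,0,0],[-0.048,-0.002,-0.002],[-0.048,-0.002,-0.002],[-0.048,-0.002,-0.002],[-0.048,-0.002,-0.002],[-0.048,-0.002,-0.002],[-0.048,-0.002,-0.002]]}'; python3 - <<'E'
from h import *
to(.455,-.1263,.060,2.6)
E
```

```text
clock: 2.85
position: [0.4506, -0.1217, 0.138]
ee_rot: [0.704, -0.017, 0.709, 0.019]
contact_force: [-0.4, -0.5, 0.1]
width: 0.0601
t 2.85 delta [ 7.79 -0.51  0.47] dr [ 0.004 -0.007 -0.003] w 0.0601 F [-0.4 -0.5  0.1]
```

```bash
python3 -m creep '{"delta_pos":[[0,0,0],[0,0,0],[0,0,0]],"dr":[[0,0,0],[0,0,0],[0,0,0]]}'; python3 - <<'E'
from h import *
to(.455,-.1263,.060,2.6)
E
```

```text
clock: 3.15
position: [0.4558, -0.1251, 0.1431]
ee_rot: [0.709, -0.018, 0.705, 0.016]
contact_force: [-0.1, 0.6, -0.1]
width: 0.0601
t 3.15 delta [ 8.31 -0.08 -0.13] dr [0.003 0.005 0.004] w 0.0601 F [-0.1  0.6 -0.1]
```

```bash
python3 -m creep '{"delta_pos":[[1.5,-0.05,0],[3.5,-0.1,-0.1],[5.5,-0.1,-0.1],[7,-0.1,-0.1],[8.2,-0.1,-0.1],[8.2,-0.1,-0.1],[8.2,-0.1,-0.1],[8.2,-0.1,-0.1]],"dr":[[0,0,0],[0,0,0],[0,0,0],[0,0,0],[0,0,0],[0,0,0],[0,0,0],[0,0,0]]}'; python3 -m creep '{"delta_pos":[[0,0,0],[0,0,0],[0,0,0],[0,0,0],[0,0,0],[0,0,0]],"dr":[[0,0,0],[0,0,0],[0,0,0],[0,0,0],[0,0,0],[0,0,0]]}' -1 40;python3 - <<'E'
from h import *
to(.46,-.1263,.2,0.9)
im=grab("wrist");cv2.imwrite("pics/w2.png",im["pixels"])
E
```

```text
clock: 3.95
position: [0.4548, -0.1263, 0.0604]
ee_rot: [0.708, -0.018, 0.705, 0.016]
contact_force: [0.4, -0.7, 0.0]
width: 0.0602
clock: 4.55
position: [0.4546, -0.126, 0.0603]
ee_rot: [0.708, -0.018, 0.706, 0.016]
contact_force: [-0.3, -0.4, 6.7]
width: 0.0434
t 4.55 delta [-13.97  -0.09   0.59] dr [0.032 0.004 0.003] w 0.0434 F [-0.3 -0.4  6.7]
```

View pics/w2.png

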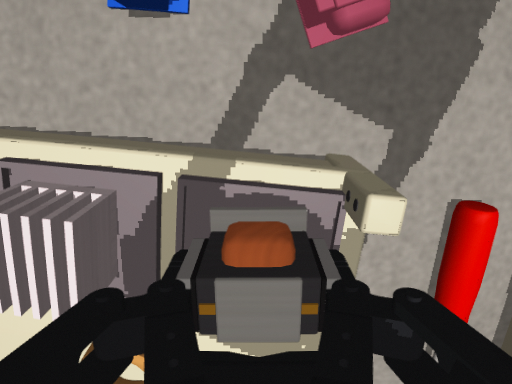

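```bash
python3 - <<'E'
from h import *
W=np.load("top0.npy");v,u=np.mgrid[:384,:512]
for y0 in (.107,.192,.277,.362):
    m=(abs(W[...,1]-y0)<.004)&(W[...,0]>.38)&(W[...,0]<.63)
    p=W[m];p=p[np.argsort(p[:,0])]
    x=np.arange(.40,.63,.01);print(y0,[(round(a,2),round(float(np.median(p[abs(p[:,0]-a)<.005,2]))*1000) if (abs(p[:,0]-a)<.005).any() else None) for a in x])
for x0 in (.45,.53):
    m=(abs(W[...,0]-x0)<.01)&(W[...,1]>.03)&(W[...,1]<.43)
    p=W[m];q=p[:,2]+.3667*p[:,0]+.0047*p[:,1]-.27098
    ys=np.arange(.05,.42,.005);print(x0,[(round(a,3),round(1000*np.median(q[abs(p[:,1]-a)<.003]))) for a in ys if (abs(p[:,1]-a)<.003).any()])
E
```

```text
0.107 [(np.float64(0.4), -1), (np.float64(0.41), -1), (np.float64(0.42), 2), (np.float64(0.43), 55), (np.float64(0.44), 109), (np.float64(0.45), 108), (np.float64(0.46), 99), (np.float64(0.47), 97), (np.float64(0.48), 95), (np.float64(0.49), 92), (np.float64(0.5), 88), (np.float64(0.51), 84), (np.float64(0.52), 82), (np.float64(0.53), 76), (np.float64(0.54), 71), (np.float64(0.55), 67), (np.float64(0.56), 65), (np.float64(0.57), 62), (np.float64(0.58), 57), (np.float64(0.59), 61), (np.float64(0.6), 70), (np.float64(0.61), None), (np.float64(0.62), -3)]
0.192 [(np.float64(0.4), -1), (np.float64(0.41), -1), (np.float64(0.42), 110), (np.float64(0.43), 108), (np.float64(0.44), 111), (np.float64(0.45), 104), (np.float64(0.46), 102), (np.float64(0.47), 98), (np.float64(0.48), 93), (np.float64(0.49), 91), (np.float64(0.5), 86), (np.float64(0.51), 83), (np.float64(0.52), 80), (np.float64(0.53), 78), (np.float64(0.54), 71), (np.float64(0.55), 69), (np.float64(0.56), 65), (np.float64(0.57), 62), (np.float64(0.58), 58), (np.float64(0.59), 63), (np.float64(0.6), 72), (np.float64(0.61), None), (n
[... 3997 characters left out ...]
7), 1), (np.float64(0.275), 0), (np.float64(0.28), 1), (np.float64(0.285), -1), (np.float64(0.29), -1), (np.float64(0.295), 0), (np.float64(0.3), -1), (np.float64(0.305), -1), (np.float64(0.31), 1), (np.float64(0.315), 11), (np.float64(0.32), 13), (np.float64(0.325), 12), (np.float64(0.33), 13), (np.float64(0.335), 1), (np.float64(0.34), 0), (np.float64(0.345), -1), (np.float64(0.35), 0), (np.float64(0.355), 0), (np.float64(0.36), 1), (np.float64(0.365), 1), (np.float64(0.37), 0), (np.float64(0.375), 0), (np.float64(0.38), 0), (np.float64(0.385), 1), (np.float64(0.39), 0), (np.float64(0.395), 3), (np.float64(0.4), 11), (np.float64(0.405), 13), (np.float64(0.41), 11), (np.float64(0.415), 11)]
```

```bash
python3 -m creep '{"delta_pos":[[-1,0,0],[-3.5,0,0],[-7,0,0],[-11,2,0],[-14,6,0],[-14.5,10,0],[-14.5,14,0],[-14.5,18,0],[-14.5,20.5,0],[-14.5,22.5,0]],"dr":[[0,0,0],[0,0,0],[0,0,0],[0,0,0],[0.015,0,0],[0.032,0.004,0.003],[0.032,0.004,0.003],[0.032,0.004,0.003],[0.032,0.004,0.003],[0.032,0.004,0.003]]}'; python3 - <<'E'
from h import *
to(.462,.107,.20,0.9)
E
```

```text
clock: 5.6
position: [0.4415, 0.1009, 0.2038]
ee_rot: [0.706, -0.006, 0.708, 0.007]
contact_force: [-0.1, -0.5, -3.7]
width: 0.0438
t 5.6 delta [0.37 0.57 2.07] dr [ 0.002 -0.003 -0.001] w 0.0438 F [-0.1 -0.5 -3.7]
```

```bash
python3 -m creep '{"delta_pos":[[0,0.4,1],[0.2,0.6,2],[0.3,0.6,2],[0.3,0.6,2],[0.3,0.6,2]],"dr":[[0,0,0],[0,0,0],[0,0,0],[0,0,0],[0,0,0]]}'; python3 - <<'E'
from h import *
to(.462,.107,.119,0.9)
im=grab("wrist");cv2.imwrite("pics/w3.png",im["pixels"])
E
```

```text
clock: 6.1
position: [0.4623, 0.1047, 0.2005]
ee_rot: [0.706, -0.005, 0.708, 0.006]
contact_force: [0.6, -0.7, -3.9]
width: 0.0434
t 6.1 delta [8.15 0.23 0.01] dr [-0.001 -0.003 -0.001] w 0.0434 F [ 0.6 -0.7 -3.9]
```

View pics/w3.png

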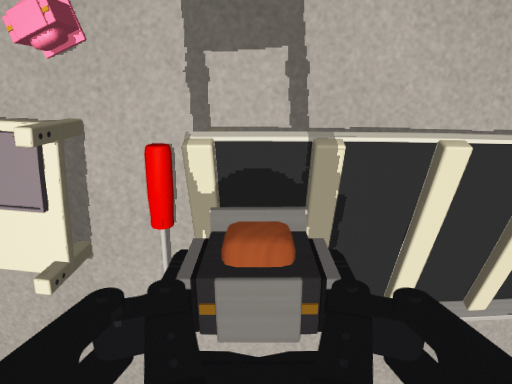

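```bash
python3 -m creep '{"delta_pos":[[1.5,0.1,0],[4,0.2,0],[6,0.2,0],[7.4,0.2,0],[8.1,0.2,0],[8.1,0.2,0],[8.1,0.2,0],[8.1,0.2,0]],"dr":[[0,0,0],[0,0,0],[0,0,0],[0,0,0],[0,0,0],[0,0,0],[0,0,0],[0,0,0]]}'; python3 -m creep '{"delta_pos":[[0,0,0],[0,0,0],[0,0,0],[0,0,0],[0,0,0],[0,0,0]],"dr":[[0,0,0],[0,0,0],[0,0,0],[0,0,0],[0,0,0],[0,0,0]]}' 0.41;python3 -m creep '{"delta_pos":[[-1,0,0],[-3,0,0],[-6,0,0],[-9,0,0],[-9,0,0],[-9,0,0],[-9,0,0],[-9,0,0]],"dr":[[0,0,0],[0,0,0],[0,0,0],[0,0,0],[0,0,0],[0,0,0],[0,0,0],[0,0,0]]}';python3 - <<'E'
from h import *
im=grab("wrist");cv2.imwrite("pics/w4.png",im["pixels"])
to(.450,-.217,.18,-3.3)
E
```

```text
clock: 6.95
position: [0.4632, 0.1076, 0.1207]
ee_rot: [0.707, -0.005, 0.707, 0.006]
contact_force: [0.1, -0.2, -3.9]
width: 0.0436
clock: 7.55
position: [0.4624, 0.1076, 0.1199]
ee_rot: [0.706, -0.005, 0.708, 0.006]
contact_force: [0.2, 0.7, 0.4]
width: 0.0598
clock: 8.35
position: [0.4617, 0.1075, 0.2088]
ee_rot: [0.705, -0.005, 0.709, 0.006]
contact_force: [1.0, 0.4, -0.5]
width: 0.0602
t 8.4 delta [  2.86 -32.42  -1.7 ] dr [ 0.074 -0.004 -0.001] w 0.0599 F [ 0.6 -0.3 -0.2]
```

View pics/w4.png

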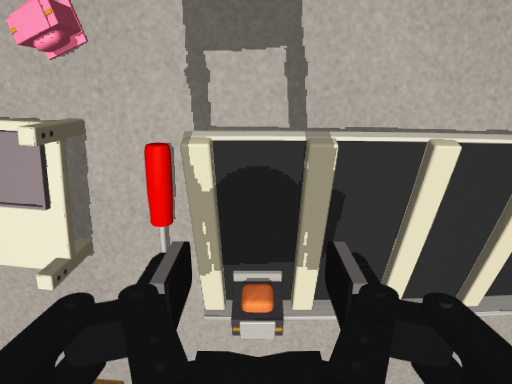

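The transformer stands upright at the stop of the right-most lane (258,305). The heat sink is next.

```bash
python3 -m creep '{"delta_pos":[[0,-3,0],[0,-7,-0.5],[0,-11,-0.5],[0,-15.5,-1],[0,-20,-1],[0,-24.5,-1.3],[0,-28.5,-1.5],[0.5,-31,-1.7],[1.5,-32.4,-1.7],[2.8,-32.4,-1.7]],"dr":[[0,0,0],[0.03,0,0],[0.074,-0.004,0],[0.074,-0.004,0],[0.074,-0.004,0],[0.074,-0.004,0],[0.074,-0.004,0],[0.074,-0.004,0],[0.074,-0.004,0],[0.074,-0.004,0]]}';python3 -m creep '{"delta_pos":[[0,0,0],[0,0,0],[0,0,0]],"dr":[[0,0,0],[0,0,0],[0,0,0]]}'; python3 - <<'E'
from h import *
to(.450,-.217,.06,-3.3)
E
```

```text
clock: 9.4
position: [0.4509, -0.2184, 0.1805]
ee_rot: [0.707, 0.022, 0.706, -0.021]
contact_force: [0.5, -0.0, -0.0]
width: 0.06
clock: 9.7
position: [0.4511, -0.216, 0.1818]
ee_rot: [0.708, 0.02, 0.706, -0.02]
contact_force: [-0.5, 0.1, -0.1]
width: 0.0603
t 9.7 delta [12.18 -0.12 -0.13] dr [ 0.001  0.002 -0.001] w 0.0603 F [-0.5  0.1 -0.1]
```

```bash
python3 -m creep '{"delta_pos":[[2,0,0],[5,-0.1,-0.1],[8,-0.1,-0.1],[10.5,-0.1,-0.1],[11.7,-0.1,-0.1],[12.2,-0.1,-0.1],[12.2,-0.1,-0.1],[12.2,-0.1,-0.1]],"dr":[[0,0,0],[0,0,0],[0,0,0],[0,0,0],[0,0,0],[0,0,0],[0,0,0],[0,0,0]]}'; python3 -m creep '{"delta_pos":[[0,0,0],[0,0,0],[0,0,0],[0,0,0],[0,0,0],[0,0,0]],"dr":[[0,0,0],[0,0,0],[0,0,0],[0,0,0],[0,0,0],[0,0,0]]}' -1 30; python3 -m creep '{"delta_pos":[[-1,0,0],[-3.5,0,0],[-7,0,0],[-11,0,0],[-14,0,0],[-14.5,0,0]],"dr":[[0,0,0],[0,0,0],[0,0,0],[0,0,0],[0,0,0],[0,0,0]]}';python3 - <<'E'
from h import *
to(.462,.192,.20,0.9)
im=grab("wrist");cv2.imwrite("pics/w5.png",im["pixels"])
E
```

```text
clock: 10.5
position: [0.4508, -0.2178, 0.0604]
ee_rot: [0.708, 0.02, 0.706, -0.02]
contact_force: [0.0, -0.2, 0.1]
width: 0.0602
clock: 11.1
position: [0.4508, -0.2178, 0.0606]
ee_rot: [0.708, 0.021, 0.705, -0.02]
contact_force: [0.3, 1.0, 6.3]
width: 0.0437
clock: 11.7
position: [0.4515, -0.219, 0.2087]
ee_rot: [0.71, 0.019, 0.704, -0.022]
contact_force: [0.2, 0.1, -1.7]
width: 0.0437
t 11.7 delta [ 0.72 41.1  -1.33] dr [-0.074  0.009  0.004] w 0.0437 F [ 0.2  0.1 -1.7]
```

View pics/w5.png

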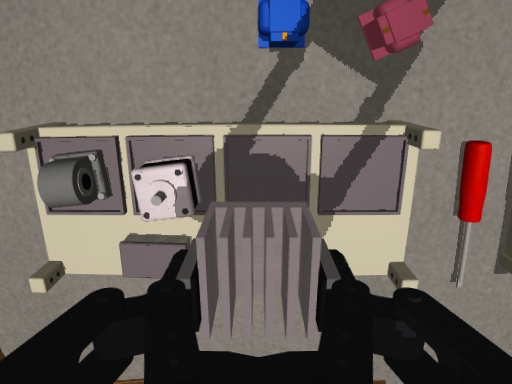

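The heat sink is held squarely.

```bash
python3 -m creep '{"delta_pos":[[0,3,0],[0,7,0],[0,11.5,-0.3],[0,16,-0.5],[0,20.5,-0.7],[0,25,-0.9],[0,29.5,-1],[0,34,-1.2],[0,38,-1.3],[0.5,41,-1.3]],"dr":[[0,0,0],[-0.03,0,0],[-0.074,0,0],[-0.074,0,0],[-0.074,0,0],[-0.074,0,0],[-0.074,0,0],[-0.074,0,0],[-0.074,0,0],[-0.074,0,0]]}';python3 -m creep '{"delta_pos":[[0,0,0],[0,0,0],[0,0,0],[0,0,0],[0,0,0]],"dr":[[0,0,0],[0,0,0],[0,0,0],[0,0,0],[0,0,0]]}'; python3 - <<'E'
from h import *
to(.462,.192,.119,0.9)
E
```

```text
clock: 12.75
position: [0.4592, 0.1946, 0.1984]
ee_rot: [0.707, -0.006, 0.707, 0.007]
contact_force: [-0.3, 0.4, -1.2]
width: 0.0433
clock: 13.25
position: [0.4604, 0.1914, 0.1999]
ee_rot: [0.708, -0.005, 0.706, 0.005]
contact_force: [0.4, -0.4, -2.8]
width: 0.0435
t 13.25 delta [8.09 0.05 0.14] dr [-0.001  0.002 -0.001] w 0.0435 F [ 0.4 -0.4 -2.8]
```

```bash
python3 -m creep '{"delta_pos":[[1.5,0,0],[4,0.1,0.1],[6,0.1,0.1],[7.4,0.1,0.1],[8.1,0.1,0.1],[8.1,0.1,0.1],[8.1,0.1,0.1],[8.1,0.1,0.1]],"dr":[[0,0,0],[0,0,0],[0,0,0],[0,0,0],[0,0,0],[0,0,0],[0,0,0],[0,0,0]]}'; python3 -m creep '{"delta_pos":[[0,0,0],[0,0,0],[0,0,0],[0,0,0],[0,0,0],[0,0,0]],"dr":[[0,0,0],[0,0,0],[0,0,0],[0,0,0],[0,0,0],[0,0,0]]}' 0.41;python3 -m creep '{"delta_pos":[[-1,0,0],[-3,0,0],[-6,0,0],[-9,0,0],[-9,0,0],[-9,0,0],[-9,0,0],[-9,0,0]],"dr":[[0,0,0],[0,0,0],[0,0,0],[0,0,0],[0,0,0],[0,0,0],[0,0,0],[0,0,0]]}';python3 - <<'E'
from h import *
im=grab("wrist");cv2.imwrite("pics/w6.png",im["pixels"])
to(.453,-.2958,.18,3.4)
E
```

```text
clock: 14.05
position: [0.4621, 0.1936, 0.1197]
ee_rot: [0.708, -0.005, 0.706, 0.006]
contact_force: [0.5, 0.2, -0.9]
width: 0.0438
clock: 14.65
position: [0.4616, 0.1935, 0.1189]
ee_rot: [0.708, -0.005, 0.706, 0.006]
contact_force: [-0.2, -0.4, -1.2]
width: 0.0604
clock: 15.45
position: [0.4606, 0.1932, 0.2078]
ee_rot: [0.707, -0.006, 0.707, 0.006]
contact_force: [-0.0, -0.2, -0.6]
width: 0.0602
t 15.5 delta [  2.77 -48.89  -1.55] dr [-0.043 -0.    -0.   ] w 0.0602 F [ 0.4  0.3 -0. ]
```

View pics/w6.png

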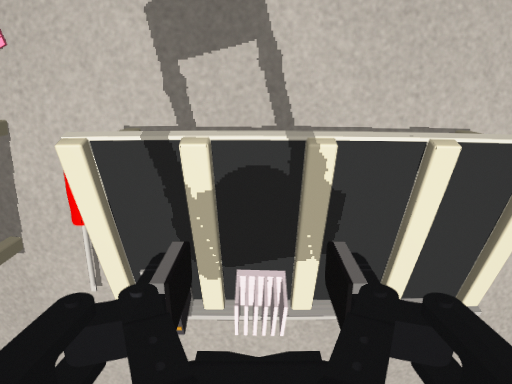

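The heat sink is at its stop (261,300). The motor is next.

```bash
python3 -m creep '{"delta_pos":[[0,-3,0],[0,-8,0],[0,-12.5,-0.4],[0,-17,-0.6],[0,-21.5,-0.8],[0,-26,-1],[0,-30.5,-1.2],[0,-35,-1.3],[0,-39,-1.4],[0,-42,-1.5]],"dr":[[0,0,0],[-0.02,0,0],[-0.043,0,0],[-0.043,0,0],[-0.043,0,0],[-0.043,0,0],[-0.043,0,0],[-0.043,0,0],[-0.043,0,0],[-0.043,0,0]]}';python3 -m creep '{"delta_pos":[[0,-3,0],[1.5,-5.5,-0.1],[2.8,-6.9,-0.1],[2.8,-6.9,-0.1],[2.8,-6.9,-0.1],[2.8,-6.9,-0.1]],"dr":[[0,0,0],[0,0,0],[0,0,0],[0,0,0],[0,0,0],[0,0,0]]}'; python3 - <<'E'
from h import *
to(.453,-.2958,.06,3.4)
E
```

```text
clock: 16.5
position: [0.4527, -0.2292, 0.2077]
ee_rot: [0.707, -0.02, 0.706, 0.021]
contact_force: [0.6, 0.6, -0.4]
width: 0.0605
clock: 17.1
position: [0.4564, -0.2944, 0.1807]
ee_rot: [0.708, -0.021, 0.706, 0.022]
contact_force: [-0.3, 0.2, -0.3]
width: 0.0602
t 17.1 delta [12.07 -0.14 -0.37] dr [ 0.001  0.002 -0.002] w 0.0602 F [-0.3  0.2 -0.3]
```

```bash
python3 -m creep '{"delta_pos":[[2,0,-0.2],[5,-0.1,-0.3],[8,-0.1,-0.3],[10.5,-0.1,-0.3],[11.7,-0.1,-0.3],[12.1,-0.1,-0.3],[12.1,-0.1,-0.3],[12.1,-0.1,-0.3]],"dr":[[0,0,0],[0,0,0],[0,0,0],[0,0,0],[0,0,0],[0,0,0],[0,0,0],[0,0,0]]}'; python3 -m creep '{"delta_pos":[[0,0,0],[0,0,0],[0,0,0],[0,0,0],[0,0,0],[0,0,0]],"dr":[[0,0,0],[0,0,0],[0,0,0],[0,0,0],[0,0,0],[0,0,0]]}' -1 40; python3 -m creep '{"delta_pos":[[-1,0,0],[-3.5,0,0],[-7,0,0],[-11,0,0],[-14,0,0],[-14.5,0,0]],"dr":[[0,0,0],[0,0,0],[0,0,0],[0,0,0],[0,0,0],[0,0,0]]}';python3 - <<'E'
from h import *
to(.462,.277,.20,0.9)
im=grab("wrist");cv2.imwrite("pics/w7.png",im["pixels"])
E
```

```text
clock: 17.9
position: [0.4546, -0.2972, 0.0607]
ee_rot: [0.708, -0.021, 0.705, 0.021]
contact_force: [-0.0, -0.3, 0.3]
width: 0.0602
clock: 18.5
position: [0.4544, -0.2971, 0.0608]
ee_rot: [0.708, -0.021, 0.705, 0.021]
contact_force: [0.7, 1.9, 6.3]
width: 0.0434
clock: 19.1
position: [0.455, -0.2985, 0.2088]
ee_rot: [0.71, -0.023, 0.704, 0.019]
contact_force: [0.9, -0.8, -2.6]
width: 0.0434
t 19.1 delta [ 0.61 57.41  4.09] dr [0.043 0.008 0.005] w 0.0434 F [ 0.9 -0.8 -2.6]
```

View pics/w7.png

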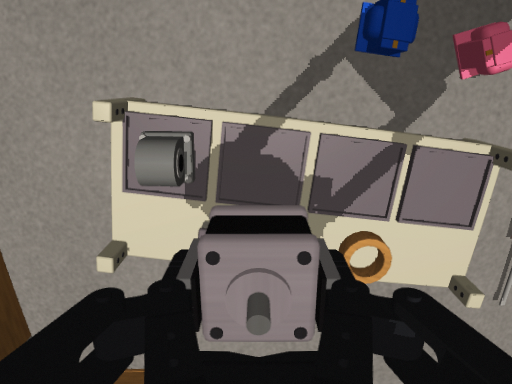

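The motor is held. I now move it to lane 3.

```bash
python3 -m creep '{"delta_pos":[[0,3,0],[0,7,0.5],[0,11.5,0.8],[0,16,1.1],[0,20.5,1.4],[0,25,1.8],[0,29.5,2.1],[0,34,2.4],[0,38.5,2.7],[0,43,3]],"dr":[[0,0,0],[0.02,0,0],[0.043,0,0],[0.043,0,0],[0.043,0,0],[0.043,0,0],[0.043,0,0],[0.043,0,0],[0.043,0,0],[0.043,0,0]]}';python3 - <<'E'
from h import *
to(.462,.277,.20,0.9)
E
```

```text
clock: 20.15
position: [0.4561, 0.1357, 0.2028]
ee_rot: [0.706, -0.006, 0.708, 0.006]
contact_force: [1.1, -0.4, -2.5]
width: 0.0433
t 20.15 delta [ 0.28 14.12  0.82] dr [ 0.    -0.002 -0.   ] w 0.0433 F [ 1.1 -0.4 -2.5]
```

```bash
python3 -m creep '{"delta_pos":[[0,4.5,0.3],[0,8.5,0.5],[0,12,0.7],[0,14.1,0.7],[0,14.1,0.7],[0,14.1,0.7],[0,14.1,0.7],[0,14.1,0.7]],"dr":[[0,0,0],[0,0,0],[0,0,0],[0,0,0],[0,0,0],[0,0,0],[0,0,0],[0,0,0]]}';python3 - <<'E'
from h import *
to(.462,.277,.119,0.9)
E
```

```text
clock: 20.95
position: [0.4623, 0.274, 0.2045]
ee_rot: [0.707, -0.005, 0.707, 0.005]
contact_force: [-0.3, -0.1, -2.2]
width: 0.0435
t 20.95 delta [ 8.55  0.3  -0.04] dr [-0.001  0.001 -0.   ] w 0.0435 F [-0.3 -0.1 -2.2]
```

```bash
python3 -m creep '{"delta_pos":[[1.5,0.1,0],[4,0.3,0],[6.5,0.3,0],[7.9,0.3,0],[8.5,0.3,0],[8.5,0.3,0],[8.5,0.3,0],[8.5,0.3,0]],"dr":[[0,0,0],[0,0,0],[0,0,0],[0,0,0],[0,0,0],[0,0,0],[0,0,0],[0,0,0]]}'; python3 -m creep '{"delta_pos":[[0,0,0],[0,0,0],[0,0,0],[0,0,0],[0,0,0],[0,0,0]],"dr":[[0,0,0],[0,0,0],[0,0,0],[0,0,0],[0,0,0],[0,0,0]]}' 0.41;python3 -m creep '{"delta_pos":[[-1,0,0],[-3,0,0],[-6,0,0],[-9,0,0],[-9,0,0],[-9,0,0],[-9,0,0],[-9,0,0]],"dr":[[0,0,0],[0,0,0],[0,0,0],[0,0,0],[0,0,0],[0,0,0],[0,0,0],[0,0,0]]}';python3 - <<'E'
from h import *
im=grab("wrist");cv2.imwrite("pics/w8.png",im["pixels"])
to(.443,-.3785,.20,1.5)
E
```

```text
clock: 21.75
position: [0.4635, 0.2785, 0.1211]
ee_rot: [0.709, -0.005, 0.706, 0.006]
contact_force: [0.1, -0.6, -2.1]
width: 0.0432
clock: 22.35
position: [0.4627, 0.2784, 0.12]
ee_rot: [0.708, -0.005, 0.706, 0.006]
contact_force: [-0.0, 0.3, 0.4]
width: 0.0604
clock: 23.15
position: [0.4618, 0.2779, 0.2088]
ee_rot: [0.707, -0.006, 0.707, 0.006]
contact_force: [1.4, -0.8, -0.6]
width: 0.0603
t 23.2 delta [  0.89 -65.6   -2.94] dr [-0.01 -0.    0.  ] w 0.0603 F [0.3 0.4 0.1]
```

View pics/w8.png

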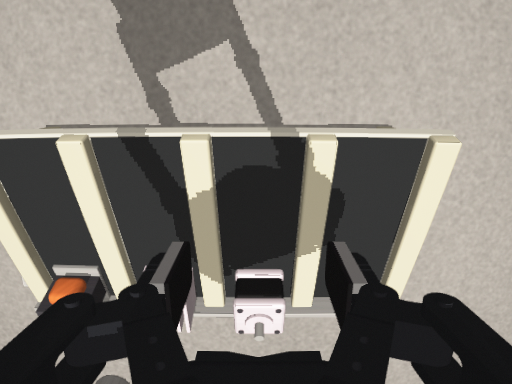

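The motor is upright at its stop (259,300). The bearing block is next.

```bash
python3 -m creep '{"delta_pos":[[0,-3,0],[0,-8,-0.3],[0,-13,-0.5],[0,-17.5,-0.7],[0,-22,-0.9],[0,-26.5,-1.1],[0,-31,-1.3],[0,-35.5,-1.5],[0,-40,-1.7],[0,-44.5,-1.9]],"dr":[[0,0,0],[-0.01,0,0],[-0.01,0,0],[-0.01,0,0],[-0.01,0,0],[-0.01,0,0],[-0.01,0,0],[-0.01,0,0],[-0.01,0,0],[-0.01,0,0]]}';python3 -m creep '{"delta_pos":[[0,-4.5,-0.2],[0,-9,-0.4],[0,-13.5,-0.6],[0,-17.5,-0.8],[0,-20,-1],[0,-21,-1],[0,-21,-1],[0,-21,-1],[0,-21,-1]],"dr":[[0,0,0],[0,0,0],[0,0,0],[0,0,0],[0,0,0],[0,0,0],[0,0,0],[0,0,0],[0,0,0]]}'; python3 - <<'E'
from h import *
to(.443,-.3785,.061,1.5)
E
```

```text
clock: 24.2
position: [0.45, -0.1687, 0.2089]
ee_rot: [0.707, -0.009, 0.707, 0.01]
contact_force: [1.0, -0.6, 0.4]
width: 0.0601
clock: 25.1
position: [0.4463, -0.3754, 0.2093]
ee_rot: [0.708, -0.009, 0.706, 0.01]
contact_force: [0.6, 0.1, -0.2]
width: 0.0607
t 25.1 delta [14.83 -0.33 -0.36] dr [ 0.001  0.002 -0.002] w 0.0607 F [ 0.6  0.1 -0.2]
```

```bash
python3 -m creep '{"delta_pos":[[2,-0.1,-0.2],[5,-0.3,-0.4],[8,-0.3,-0.4],[11,-0.3,-0.4],[13,-0.3,-0.4],[14,-0.3,-0.4],[14.3,-0.3,-0.4],[14.3,-0.3,-0.4],[14.3,-0.3,-0.4]],"dr":[[0,0,0],[0,0,0],[0,0,0],[0,0,0],[0,0,0],[0,0,0],[0,0,0],[0,0,0],[0,0,0]]}'; python3 -m creep '{"delta_pos":[[0,0,0],[0,0,0],[0,0,0],[0,0,0],[0,0,0],[0,0,0],[0,0,0]],"dr":[[0,0,0],[0,0,0],[0,0,0],[0,0,0],[0,0,0],[0,0,0],[0,0,0]]}' -1 40; python3 -m creep '{"delta_pos":[[-1,0,0],[-3.5,0,0],[-7,0,0],[-11,0,0],[-14,0,0],[-14.5,0,0]],"dr":[[0,0,0],[0,0,0],[0,0,0],[0,0,0],[0,0,0],[0,0,0]]}';python3 - <<'E'
from h import *
to(.462,.362,.21,0.9)
im=grab("wrist");cv2.imwrite("pics/w9.png",im["pixels"])
E
```

```text
clock: 26.0
position: [0.4433, -0.3806, 0.0677]
ee_rot: [0.708, -0.01, 0.706, 0.009]
contact_force: [0.2, -1.0, -0.6]
width: 0.0603
clock: 26.7
position: [0.443, -0.3804, 0.0673]
ee_rot: [0.708, -0.009, 0.706, 0.009]
contact_force: [0.4, 1.0, 6.0]
width: 0.0294
clock: 27.3
position: [0.4437, -0.382, 0.2156]
ee_rot: [0.71, -0.011, 0.704, 0.007]
contact_force: [0.2, -1.1, -1.9]
width: 0.0298
t 27.3 delta [ 0.19 74.33  3.77] dr [0.01  0.007 0.005] w 0.0298 F [ 0.2 -1.1 -1.9]
```

View pics/w9.png

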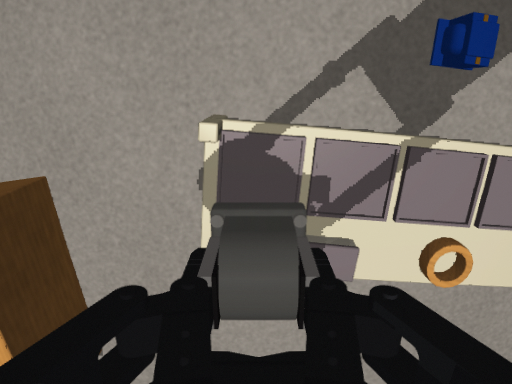

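The bearing block is held. I move it to the left-most lane.

```bash
python3 -m creep '{"delta_pos":[[0,3,0],[0,7,0],[0,11.5,0.5],[0,16,0.8],[0,20.5,1.1],[0,25,1.4],[0,29.5,1.6],[0,34,1.8],[0,38.5,2],[0,43,2.2]],"dr":[[0,0,0],[0.01,0,0],[0.01,0,0],[0.01,0,0],[0.01,0,0],[0.01,0,0],[0.01,0,0],[0.01,0,0],[0.01,0,0],[0.01,0,0]]}';python3 -m creep '{"delta_pos":[[0,4.5,0.2],[0,9,0.4],[0,13.5,0.6],[0,18,0.8],[0,22.5,1],[0,26.5,1.2],[0,29.5,1.4],[0,31,1.6],[0,31,1.6],[0,31,1.6]],"dr":[[0,0,0],[0,0,0],[0,0,0],[0,0,0],[0,0,0],[0,0,0],[0,0,0],[0,0,0],[0,0,0],[0,0,0]]}';python3 -m creep '{"delta_pos":[[0,0,0],[0,0,0],[0,0,0]],"dr":[[0,0,0],[0,0,0],[0,0,0]]}';python3 - <<'E'
from h import *
to(.462,.362,.1255,0.9)
E
```

```text
clock: 28.35
position: [0.4512, 0.0519, 0.2096]
ee_rot: [0.706, -0.005, 0.708, 0.006]
contact_force: [0.5, -0.3, -2.3]
width: 0.0294
clock: 29.35
position: [0.4633, 0.3589, 0.2106]
ee_rot: [0.707, -0.006, 0.707, 0.005]
contact_force: [0.1, 0.5, -1.8]
width: 0.0295
clock: 29.65
position: [0.4641, 0.3593, 0.2123]
ee_rot: [0.708, -0.005, 0.706, 0.006]
contact_force: [-0.5, -0.4, -1.7]
width: 0.0291
t 29.65 delta [ 8.68  0.27 -0.23] dr [-0.001  0.002 -0.001] w 0.0291 F [-0.5 -0.4 -1.7]
```

```bash
python3 -m creep '{"delta_pos":[[1.5,0.1,-0.1],[4,0.3,-0.2],[6.5,0.3,-0.2],[8,0.3,-0.2],[8.7,0.3,-0.2],[8.7,0.3,-0.2],[8.7,0.3,-0.2],[8.7,0.3,-0.2]],"dr":[[0,0,0],[0,0,0],[0,0,0],[0,0,0],[0,0,0],[0,0,0],[0,0,0],[0,0,0]]}'; python3 -m creep '{"delta_pos":[[0,0,0],[0,0,0],[0,0,0],[0,0,0],[0,0,0],[0,0,0],[0,0,0]],"dr":[[0,0,0],[0,0,0],[0,0,0],[0,0,0],[0,0,0],[0,0,0],[0,0,0]]}' 0.41;python3 -m creep '{"delta_pos":[[-1,0,0],[-3,0,0],[-6,0,0],[-9,0,-2],[-12,0,-6],[-12,0,-10],[-12,0,-10],[-12,0,-10],[-12,0,-10],[-12,0,-10]],"dr":[[0,0,0],[0,0,0],[0,0,0],[0,0,0],[0,0,0],[0,0,0],[0,0,0],[0,0,0],[0,0,0],[0,0,0]]}';python3 - <<'E'
from h import *
for n in("scene","top"):
    im=grab(n);cv2.imwrite(f"pics/{n}9.png",im["pixels"]);np.save(f"{n}9.npy",cloud(im))
a=cv2.imread("pics/scene9.png")[140:330,250:470];b=cv2.imread("pics/top9.png")[125:225,95:245]
a=cv2.resize(a,(660,570))[:, :];b=cv2.resize(b,(600,400));cv2.imwrite("pics/fs.png",a);cv2.imwrite("pics/ft.png",b)
W=np.load("top9.npy");z=W[...,2];h=z+.3667*W[...,0]+.0047*W[...,1]-.27098
a=np.radians(.9);d=W[...,:2]-[.506,.2356];X=d[...,0]*np.cos(a)+d[...,1]*np.sin(a);Y=-d[...,0]*np.sin(a)+d[...,1]*np.cos(a)
for c in(-.1275,-.0425,.0425,.1275):
    m=(abs(Y-c)<.03)&(h>.024)&(abs(X)<.1)&(z<.16)
    print(c,m.sum(),"X",np.percentile(X[m],[1,50,99]).round(3),"Y",np.percentile(Y[m],[1,50,99]).round(3),"h",np.percentile(h[m],[50,98]).round(3))
E
```

```text
clock: 30.45
position: [0.4629, 0.3638, 0.1263]
ee_rot: [0.709, -0.005, 0.706, 0.006]
contact_force: [-0.1, -0.2, -1.2]
width: 0.0292
clock: 31.15
position: [0.4621, 0.3634, 0.125]
ee_rot: [0.708, -0.005, 0.706, 0.006]
contact_force: [0.7, -0.5, -0.2]
width: 0.0602
clock: 32.15
position: [0.3629, 0.3617, 0.2445]
ee_rot: [0.708, -0.005, 0.706, 0.006]
contact_force: [0.0, -0.2, -0.5]
width: 0.0603
-0.1275 192 X [0.047 0.065 0.087] Y [-0.151 -0.13  -0.108] h [0.047 0.056]
-0.0425 166 X [0.046 0.069 0.093] Y [-0.065 -0.041 -0.02 ] h [0.039 0.046]
0.0425 219 X [0.048 0.068 0.091] Y [0.022 0.041 0.065] h [0.044 0.058]
0.1275 150 X [0.049 0.065 0.084] Y [0.112 0.125 0.142] h [0.044 0.053]
```

View pics/fs.png

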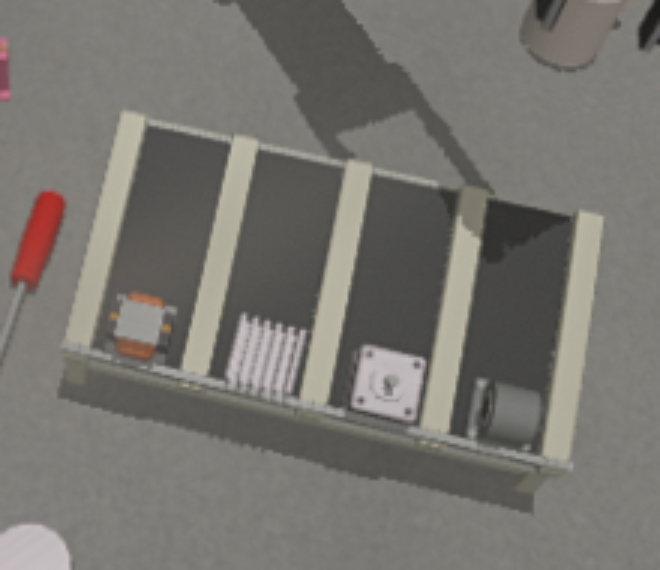

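View pics/ft.png

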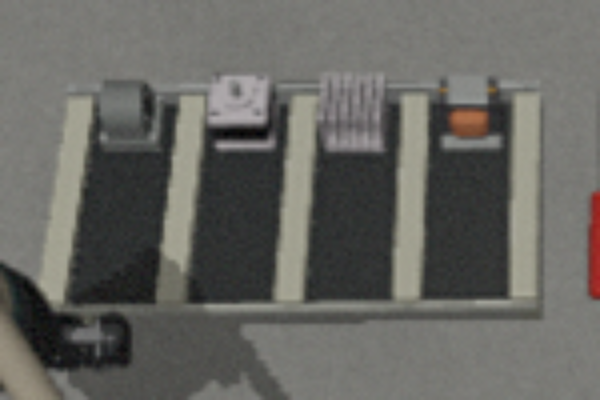

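Both views show all four parts upright against the stop: transformer at the right, then heat sink, motor, and bearing block at the left. The arm is clear of everything.

```bash
python3 -c "
from rig import manip
print(manip.get_state()['qd'].round(3)); print(manip.sign_off())"
```

```text
[ 0.002 -0.002  0.002  0.003  0.     0.   ]
the job is handed in; nothing more can be done
None
```

All four parts are in the flow rack in reversed order, one to a lane, and the job is handed in at about 32 s of the 115 s allowed. From the robot's right, the lanes now hold the transformer, heat sink, motor and bearing block. I let each go upright about 10 mm over the deck near the high end, and it slid down.

My last scene and top views, about 1 s after the final release, showed every part upright at the stop. Depth readings put the parts within 3 mm of their lane centres. They all lay at the low end, with tops about 46 to 58 mm above the deck, which is roughly the given heights. I did not take a second pair of pictures to confirm they had stopped moving. The depth readings ran a few millimetres high on some parts, and no check failed.

The readings printed after each move stayed under 7 N. The blue and pink look-alikes were left alone.

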